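# Feed a parts tray past a sprung gate into its dock

### The arm

A 6-joint arm with a two-finger parallel gripper is mounted at the origin on a cart in front of the work surface, level with it; the furniture and walls round the work are solid. World frame = base frame: x ahead of the robot, y to its left, z up, the work surface at z = 0. Lengths are in mm, angles in degrees, forces in N, time in s.
With the tool pointing down it reaches from about 350 to 850 mm from the base axis. Payload 8.1 kg.
Tool frame: the origin (TCP) lies between the finger pads; the fingertips stand 22 mm ahead of it and the grasp point (between the pads) lies 3 mm ahead of it; z points along the fingers, y is the direction in which the jaws open and shut (so a half turn about z gives the same grasp; the last joint's range is limited). The gripper opens to 85 mm and grips with 20 to 120 N. Pads are 22 mm wide; open, the fingers measure 114 mm over their backs; the gripper's body (76 mm by 85 mm) begins 54 mm behind the grasp point. The pads swing forward as they close: fully open they stand 13 mm farther back than shut.
Start: joints at [68.274, 7.471, 85.268, -0, 87.261, -4.893], TCP at [173.733, 574.302, 253.292] pointing down, gripper open.
Joint ranges: [-169.43, 169.43], [-51.17, 129.36], [1.28, 143.12], [-76.62, 256.62], [0, 156.53], [-152.29, 152.29]. Speed limits (degrees/s): [136.94, 136.94, 159.86, 180, 180, 180].

### API

Orientations are given as [roll, pitch, yaw] about the fixed x, y, z axes, in that order (R = Rz(yaw) Ry(pitch) Rx(roll)).
In Python, from bench import r gives the robot as it stands.
- The arm moves only by the tool drive_tool, never from a script. Its argument "moves" is a list of rows, each a list of 2 entries, a list of its own where there are three numbers: the shift along the world's x, y, z in mm, then the turn about the world's z in degrees. A call has exactly 8 rows; each row is the pose to reach, as a shift and turn from the pose commanded when the call began; what a row does not reach only later rows make up. A row lasts 1/12 s, in which the tool goes at most 41.7 mm and 7.16 degrees, less where a joint would pass 70% of its speed; a pose out of reach is approached as far as the arm can. A call with a gripper value outside its range is refused whole. "fingers" is the finger opening in mm, from 0 to 85.4, set as the call begins (left out, the last holds). The fingers move at their own pace and stop on an object; "squeeze" is the grip in N (left out, the last holds). Time passes only in rows, so rows that repeat a pose let the fingers close, or fill a call up. It gives the time, the measured TCP pose, the force and the opening at its end, in the units of the state.
- r.sense(): the state, without advancing time (a new reading comes with each control period).
- r.snapshot(name): name is "scene" or "top" or "wrist"; returns a dict with "pixels" (420x560x3 uint8, red, green, blue), "camera_matrix" (3x3 intrinsics, pixels), "k1" (the pictures are not rectified: a ray, as slopes to the right and down, at radius r is drawn at 1 + k1 r^2 times it, then the intrinsics apply), "xyz" and "orientation" of the camera in the world. Camera axes: x right, y down, z forward; pixel columns grow to the right and rows downward; lengths in mm; the calibration is good to about 2 mm. A picture is of the moment at which its call begins. There is no depth.
- r.hand_in(): hands the job in, once; it reports no verdict.
The state is a dict: "time": time; "joint_pos": joint angles; "qd": joint speeds; "joint_efforts": joint torques, N m; "tool_pos": TCP position; "tcp_rot": TCP orientation; "ft_force": force on the tool from outside, world axes, zero at the start; "wrist_torque": the same for the moment, N m; "finger_gap": finger opening in mm.
Only numpy, scipy, OpenCV 4.12 (cv2) and the standard library are available. Lean on these libraries where they do the work, as an engineer would, in place of code of your own. Each camera call takes 0.05 s, during which the arm holds its last target.

### The job

The parts tray waits in the metal chute, in front of a sprung gate that stops it. Press the long bar beside the chute down with one fingertip to swing the gate down below the chute's floor, and keep it pressed while another fingertip pushes the tray from behind along the chute, right past the gate into the dock against or close to the end stop; then lift your fingers away so that the gate springs up behind the tray. Do not grasp or lift the tray, do not let tray and gate bump or rub, and leave everything else on the desk where it is.

Things in the scene. Friction and masses are not known exactly. Their poses are not given: they have to be found in the camera images.
- chute: Straight aluminium chute fixed to the desk, open on top and at its entry. Origin at desk height (z = 0), below the middle of its width, exactly at the gate. +y is the direction of travel, +x points across to the press bar's side. Side walls 5 mm thick, top at z = 44 mm, inner faces at x = -37 and +37 mm (+39 past the gate).
- end_stop (a point): Middle of the end stop's face, on the chute floor, at chute y = +130 mm, z = 30 mm; its plate's top is at z = 50 mm. The chute floor's top is at z = 30 mm from y = -195 mm (entry) to the end stop, but for a 16 mm slot at y = 0 for the gate. The dock is the part between gate and end stop.
- gate (a joint): Hinge of the gate, rad: 0 = up (sprung), 0.305 = bottom stop; axis along the chute at x = -47 mm, z = 25 mm. The gate is a steel arm 8 mm thick that slants across the chute, up to 17 mm over the floor on the bar's side. From 0.215 on it is level, 1 mm under the floor, and the tray passes; at less it blocks. It springs up when let go.
- bar_mid (a point): Middle of the press bar's top: a flat steel strip 24 mm wide, 245 mm long (chute y = -205 to +40 mm) on the gate, outside the chute wall; may be pressed anywhere along it with 2.5 to 4.5 N. Gate up: top at chute x = 55, z = 67 mm. Joint 0.215: x = 62, z = 44 mm. Bottom (0.305): z = 34 mm. A fingertip on it at z = 35 to 42 mm keeps the gate open.
- tray: Blue open parts tray, 66 mm wide (x), 110 mm long (y, along the chute), 22 mm high, 0.11 to 0.23 kg. Origin at the centre of its underside; the rear wall, to be pushed, is 55 mm behind it (chute -y). Starts with its front 20 to 60 mm short of the gate. Home in the dock its origin is at chute y = 60 to 75 mm (75 = touching the end stop).
- primer_jar: Bystander, to be left alone: low grey jar with a black screw cap, 66 mm across, 70 mm high; origin at the centre of its underside.
- glue_bottle: Bystander, to be left alone: slim white bottle with a red cap, 38 mm across, 130 mm high; origin at the centre of its underside.
- green_jar: Bystander, to be left alone: clear jar with a green lid, 70 mm across, 90 mm high; origin at the centre of its underside.
- solder_reel: Bystander, to be left alone: small reel of solder standing on its flange, 86x62x35 mm; origin at the centre of its underside.
- screwdriver: Bystander, to be left alone: red-handled screwdriver lying down, 160 mm long, 22 mm high; origin at the centre of its underside.
- pliers: Bystander, to be left alone: yellow-handled pliers lying flat, 50x102x11 mm; origin at the centre of its underside.
There are look-alikes about, which are no part of the job. There is more than one size of the tray; the job needs the larger.

How it is judged (in metres and radians):
On the way, in this order (a step that is already met when the one before it is completed fails the run):
1. a finger presses the gate down while the tray is still short of it (value of joint gate above 0.2 rad and contact force between the fingers and gate above 0.3 N and y of tray in the frame of chute below -0.06 m), for 0.1 s.
2. the tray crosses the gate while a finger holds the gate down (value of joint gate above 0.2 rad and contact force between the fingers and gate above 0.3 N and y of tray in the frame of chute between -0.03 and 0.05 m), for 0.1 s.
3. the tray is past the gate while a finger still holds the gate down (value of joint gate above 0.2 rad and contact force between the fingers and gate above 0.3 N and y of tray in the frame of chute above 0.058 m), for 0.05 s.
At the end, for the whole second after the job is handed in: The tray lies flat and at rest on the chute floor in the dock, its origin 58 to 80 mm past the gate and within 12 mm of the chute's centre line, and the gate has sprung up behind it (joint under 0.03 rad) (y of tray in the frame of chute between 0.058 and 0.08 m and x of tray in the frame of chute between -0.012 and 0.012 m and z of tray in the frame of chute between 0.026 and 0.034 m and angle between tray's own z axis and vertical below 0.06 rad and value of joint gate below 0.03 rad and linear speed of tray below 0.01 m/s); the robot touches nothing.
It fails at once if the tray is lifted more than 6 mm off the chute floor, or tipped by more than 0.15 rad (z of tray in the frame of chute above 0.036 m or angle between tray's own z axis and vertical above 0.15 rad).
It fails at once if tray and gate press on each other with more than 1.5 N (contact force between tray and gate above 1.5 N).
It fails at once if a bystander (jar, bottle, reel, screwdriver or pliers) is moved more than 20 mm (distance of any of primer_jar, glue_bottle, green_jar, solder_reel, screwdriver, pliers from where it was at the start of the episode above 0.02 m).
It also fails if it takes over 42 s, if anything falls off the work surface, if the arm or the gripper's body presses on something with over 40 N, if the wrist force passes 120 N, or if a joint passes its speed limit or range.

## Working session

There is one attempt and no reset: what is moved stays moved. The work goes in short steps, Python scripts to look and compute and a tool call to move; the robot and the scene stay as the last step left them, time stands still between calls to the robot, and variables do not carry over. Pictures are saved under pics/ and viewed, and the job is handed in when it is done.

Besides the shell and the picture viewer there is one more tool, called after "Call:" as a command line: name --argument value ..., lists and objects as JSON in quotes. drive_tool: Moves the arm, as the interface text tells. Its arguments: {"type":"object","properties":{"moves":{"type":"array","items":{"type":"array"}},"fingers":{"type":"number"},"squeeze":{"type":"number"}},"required":["moves"]}

```bash
mkdir -p pics; ls; python3 - <<'E'
from bench import r
import cv2,json
s=r.sense();print(s)
for n in["scene","top","wrist"]:
    d=r.snapshot(n);cv2.imwrite(f"pics/{n}0.png",d["pixels"][:,:,::-1])
    print(n,d["camera_matrix"],d["k1"],d["xyz"],d["orientation"])
E
```

```text
pics
{'time': 0.0, 'joint_pos': array([ 6.82735012e+01,  7.51597546e+00,  8.53302379e+01, -6.23645028e-04,
        8.72616587e+01, -4.89418497e+00]), 'qd': array([-0.09778222, -0.03434298, -0.11814225,  0.01257371, -0.02842188,
        0.03077174]), 'joint_efforts': array([-1.06146524e-04, -5.69419134e+01, -5.00545549e+01, -3.45280148e-05,
        1.49911753e-02,  1.04843596e-05]), 'tool_pos': array([173.54421054, 573.81329077, 252.22616804]), 'tcp_rot': array([-1.79892468e+02, -8.58258607e-03,  1.63167708e+02]), 'ft_force': array([ 0.01335041, -0.23366974,  0.56543281]), 'wrist_torque': array([ 0.02440893, -0.0136441 , -0.0119443 ]), 'finger_gap': 85.25904128682558}
scene [[517.37902275   0.         277.5226577 ]
 [  0.         517.37902275 201.52666115]
 [  0.           0.           1.        ]] 0.047876024892034526 [-113.54983739 1148.68568605  944.29922475] [-125.43685685   -0.79461326 -145.32867523]
top [[477.56575038   0.         282.19896712]
 [  0.         477.56575038 208.74292123]
 [  0.           0.           1.        ]] -0.16420369100842838 [ 360.15711569  107.12615531 1255.02920401] [-1.68471081e+02  6.89371752e-02 -8.84171132e+01]
wrist [[376.39376057   0.         275.80597916]
 [  0.         376.39376057 205.0887159 ]
 [  0.           0.           1.        ]] -0.08213875581934384 [110.79449181 594.3224074  373.57438078] [1.64664208e+02 4.65280366e-02 7.31783444e+01]
```

View pics/scene0.png

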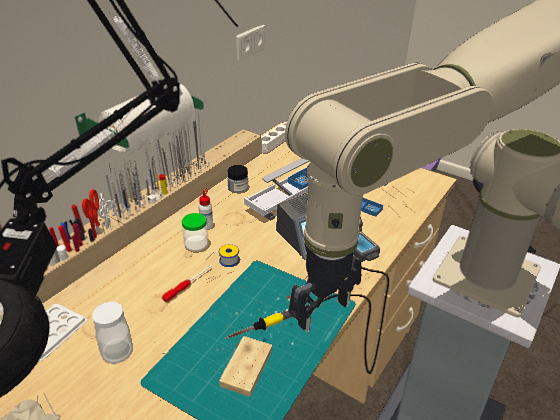

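View pics/top0.png

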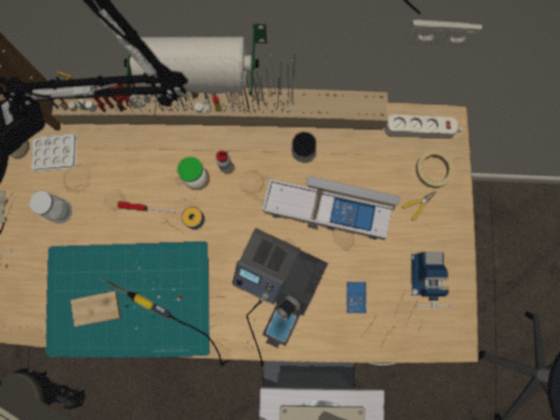

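View pics/wrist0.png

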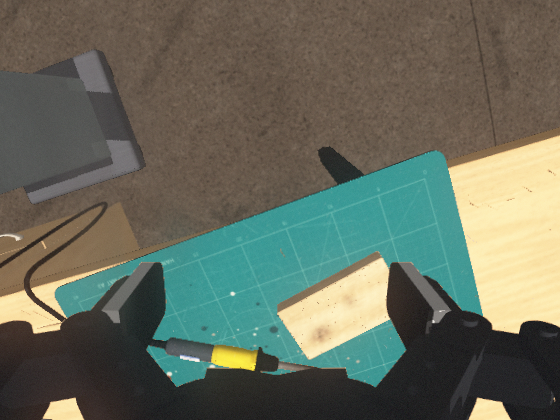

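```bash
python3 - <<'E'
import cv2
a=cv2.imread("pics/top0.png")[165:255,250:410]
cv2.imwrite("pics/topz.png",cv2.resize(a,None,fx=5,fy=5,interpolation=cv2.INTER_CUBIC))
a=cv2.imread("pics/scene0.png")[140:230,230:330]
cv2.imwrite("pics/scz.png",cv2.resize(a,None,fx=6,fy=6,interpolation=cv2.INTER_CUBIC))
E
```

```text
(no output)
```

View pics/topz.png

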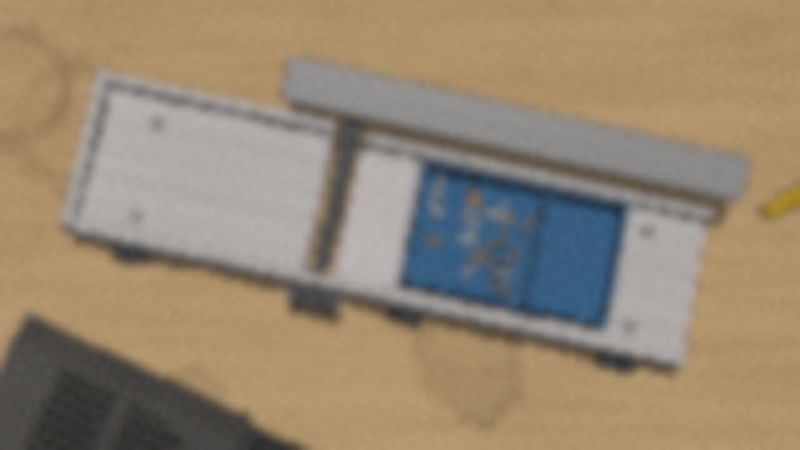

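View pics/scz.png

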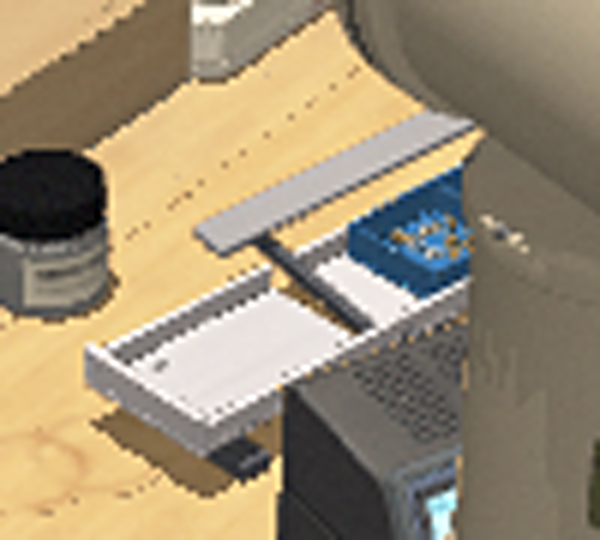

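```bash
cat > h.py <<'E'
import numpy as np,cv2
from scipy.spatial.transform import Rotation as R
from scipy.optimize import least_squares
def proj(P,d):
    q=R.from_euler('xyz',d["orientation"],degrees=True).inv().apply(np.atleast_2d(P)-d["xyz"])
    s=q[:,:2]/q[:,2:]; r2=(s**2).sum(1,keepdims=True); s=s*(1+d["k1"]*r2)
    K=np.array(d["camera_matrix"]); return s@np.diag([K[0,0],K[1,1]])+K[:2,2]
def unproj(px,d,z):
    K=np.array(d["camera_matrix"]); u=(np.atleast_2d(px)-K[:2,2])/[K[0,0],K[1,1]]
    s=u.copy()
    for _ in range(20): s=u/(1+d["k1"]*(s**2).sum(1,keepdims=True))
    v=R.from_euler('xyz',d["orientation"],degrees=True).apply(np.c_[s,np.ones(len(s))])
    return d["xyz"]+v*((z-d["xyz"][2])/v[:,2])[:,None]
def chute2w(P,p):
    P=np.atleast_2d(np.array(P,float)); c,s=np.cos(p[2]),np.sin(p[2])
    return np.c_[p[0]+c*P[:,0]-s*P[:,1],p[1]+s*P[:,0]+c*P[:,1],P[:,2]]
E
cat > fit.py <<'E'
from h import *
from bench import r
d=r.snapshot("top")
px=np.array([(290,60),(285,97),(748,158),(740,200),(718,212),(682,368),(65,228),(425,163),(625,203),(603,325),(403,285)],float)/5+[249.6,164.6]
def res(p):
    ty=p[3]
    P=[(67,40,69.5),(43,40,64.5),(67,-205,69.5),(43,-205,64.5),(42,-195,44),(-42,-195,44),(-42,133,46),(33,ty+55,52),(33,ty-55,52),(-33,ty-55,52),(-33,ty+55,52)]
    return (proj(chute2w(P,p),d)-px)
f=least_squares(lambda p:res(p).ravel(),[530,20,-.2,-90],x_scale=[10,10,.1,10])
print(f.x,np.degrees(f.x[2]));print(res(f.x).round(2))
p=f.x
for n,P in dict(barmid=(55,-82,67),end=(0,130,30),traytail=(0,p[3]-55,40)).items(): print(n,chute2w(P,p))
for n,pp,z in [("primer",(304,145),70),("bottlecap",(222,155),130)]: print(n,unproj(pp,d,z))
E
python3 fit.py
```

```text
[ 6.16875631e+02  2.69130261e+01 -1.94388785e-01 -9.45554499e+01] -11.137656956727659
[[-0.36 -0.9 ]
 [-1.4   1.  ]
 [ 0.92  0.03]
 [ 0.5   0.93]
 [-0.71 -0.31]
 [ 0.83 -0.39]
 [ 0.14  0.02]
 [-0.43 -0.76]
 [ 0.97  0.39]
 [ 0.72  0.58]
 [-1.14 -0.67]]
barmid [[655.00007342 -64.16675701  67.        ]]
end [[641.98732379 154.46459561  30.        ]]
traytail [[ 587.9864732  -119.82568442   40.        ]]
primer [[773.16808098  62.99826177  70.        ]]
bottlecap [[721.0356848  267.38928754 130.        ]]
```

Call:
drive_tool --moves '[[[10,-16,2],-2],[[28,-46,5],-5],[[48,-80,10],-9],[[68,-113,15],-13],[[88,-146,20],-17],[[108,-180,20],-21],[[127,-212,20],-24.5],[[146,-243,20],-28]]' --fingers 46

```text
time: 0.87
tool_pos: [320.2, 329.6, 273.4]
tcp_rot: [180.0, 0.0, 135.0]
ft_force: [-0.7, 0.8, 0.2]
finger_gap: 46.5
```

Call:
drive_tool --moves '[[[18,-30,0],-3.5],[[36,-60,0],-7],[[55,-91,0],-10.5],[[73,-121,0],-14],[[91,-152,0],-17.5],[[109,-182,0],-21],[[128,-213,0],-24.5],[[146,-243,0],-28]]'

```text
time: 1.53
tool_pos: [466.3, 86.5, 273.3]
tcp_rot: [180.0, 0.0, 107.0]
ft_force: [0.5, 0.7, 0.4]
finger_gap: 46.0
```

Call:
drive_tool --moves '[[[18,-30,-5],-4],[[36,-60,-10],-8],[[55,-91,-20],-12],[[75,-125,-30],-16],[[97,-162,-50],-20],[[120,-199,-70],-24],[[138,-229,-90],-27],[[147,-242,-100],-28.3]]'

```text
time: 2.2
tool_pos: [613.1, -156.7, 171.2]
tcp_rot: [-179.9, 0.0, 78.6]
ft_force: [1.1, 0.4, -0.4]
finger_gap: 46.2
```

```bash
cat > snap.py <<'E'
import sys
from h import *
from bench import r
import pickle
tag=sys.argv[1]; cams=sys.argv[2:]
s=r.sense()
for k in("time","tool_pos","tcp_rot","ft_force","finger_gap"):print(k,np.round(s[k],2))
for n in cams:
    d=r.snapshot(n);cv2.imwrite(f"pics/{n}{tag}.png",d["pixels"][:,:,::-1]);pickle.dump(d,open(f"{n}{tag}.pkl","wb"))
E
python3 snap.py 1 wrist top scene
```

```text
time 2.2
tool_pos [ 613.07 -156.71  171.16]
tcp_rot [-1.7994e+02  3.0000e-02  7.8600e+01]
ft_force [ 1.06  0.38 -0.43]
finger_gap 46.22
```

View pics/wrist1.png

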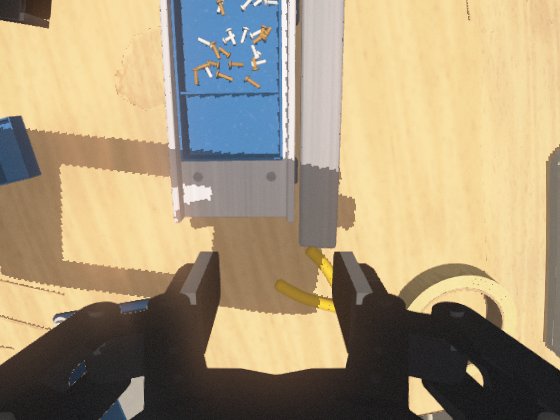

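View pics/top1.png

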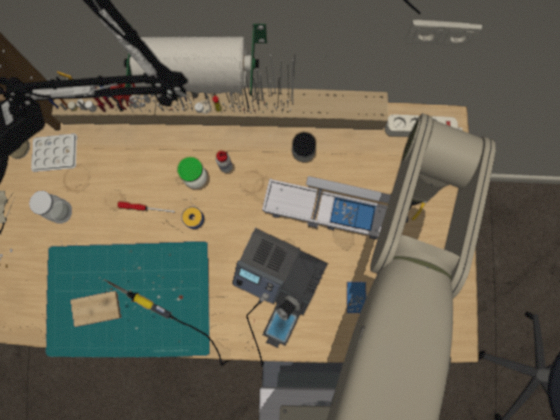

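View pics/scene1.png

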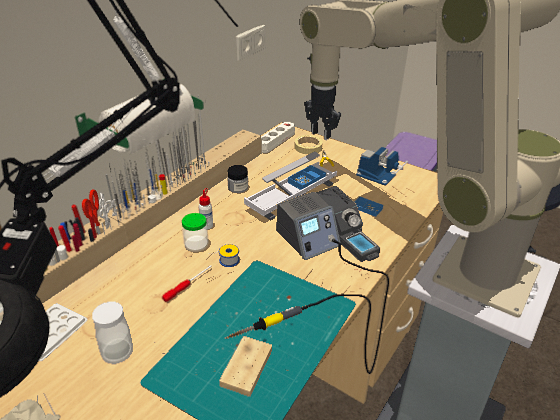

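```bash
python3 - <<'E'
import cv2
a=cv2.imread("pics/wrist1.png")[130:260,150:360]
cv2.imwrite("pics/wz.png",cv2.resize(a,None,fx=3.8,fy=3.8,interpolation=cv2.INTER_CUBIC))
a=cv2.imread("pics/wrist1.png")[0:130,150:360]
cv2.imwrite("pics/wz2.png",cv2.resize(a,None,fx=3.8,fy=3.8,interpolation=cv2.INTER_CUBIC))
E
```

```text
(no output)
```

View pics/wz.png

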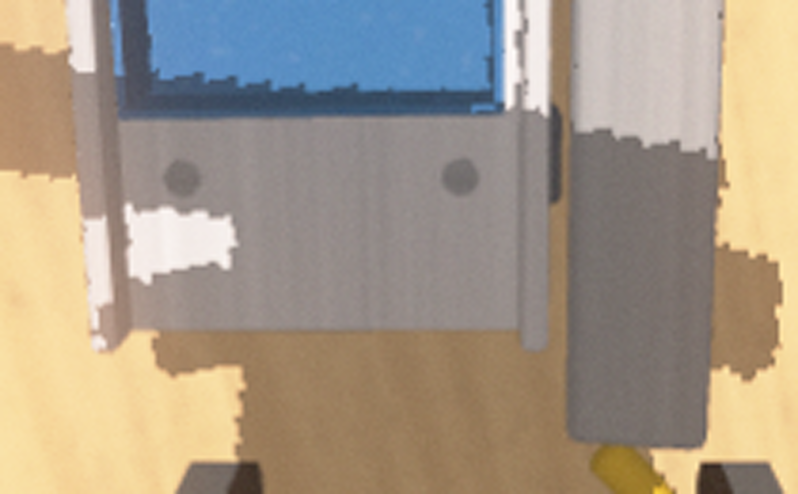

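View pics/wz2.png

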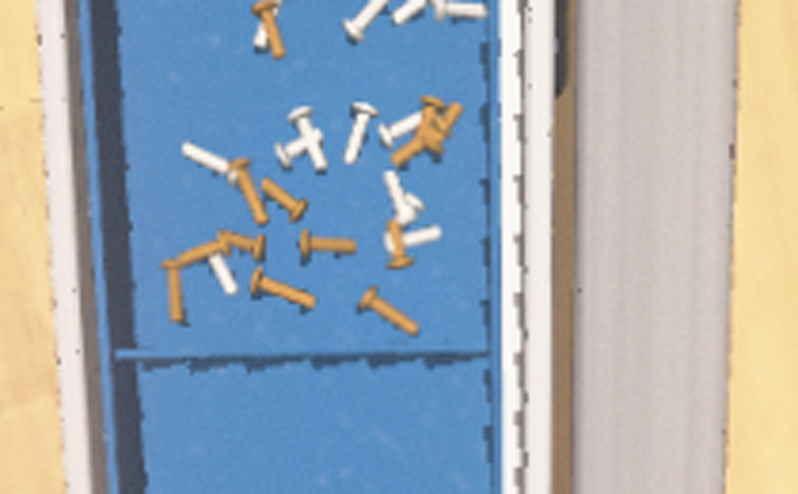

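```bash
cat > fit2.py <<'E'
from h import *
import pickle
d=pickle.load(open("wrist1.pkl","rb"));t=pickle.load(open("top1.pkl","rb"))
print(d["xyz"],d["orientation"])
px=np.array([(92,348),(547,349),(524,349),(569,442),(707,447),(120,103),(505,103)],float)/3.8+[149.6,129.6]
def res(p):
    P=[(-42,-195,44),(42,-195,44),(37,-195,44),(43,-205,64.5),(67,-205,69.5),(-33,p[3]-55,52),(33,p[3]-55,52)]
    return proj(chute2w(P,p),d)-px
f=least_squares(lambda p:res(p).ravel(),[617,27,-.194,-94],x_scale=[10,10,.1,10])
print(f.x,np.degrees(f.x[2]));print(res(f.x).round(2))
E
python3 fit2.py
```

```text
[627.44160272 -90.31670353 292.35830862] [ 1.64712438e+02  1.32138852e-02 -1.13934281e+01]
[ 6.22246841e+02  2.86735666e+01 -1.99636984e-01 -9.41363697e+01] -11.438356636137524
[[ 0.49 -0.22]
 [ 1.48 -0.29]
 [ 0.31 -0.29]
 [-1.45 -0.4 ]
 [ 0.38  1.13]
 [-1.14  0.12]
 [ 0.09 -0.05]]
```

Call:
drive_tool --moves '[[[3,1,-5],0],[[3,1,-20],0],[[3,1,-35],0],[[3,1,-48],0],[[3,1,-60],0],[[3,1,-68],0],[[3,1,-73],0],[[3,1,-73],0]]'

```text
time: 3.02
tool_pos: [615.0, -152.2, 99.0]
tcp_rot: [-179.9, -0.0, 78.9]
ft_force: [-0.0, 0.6, -0.3]
finger_gap: 45.9
```

```bash
python3 snap.py 2 wrist scene
```

```text
time 3.02
tool_pos [ 615.03 -152.19   99.04]
tcp_rot [-1.799e+02 -1.000e-02  7.889e+01]
ft_force [-0.04  0.64 -0.32]
finger_gap 45.9
```

View pics/wrist2.png

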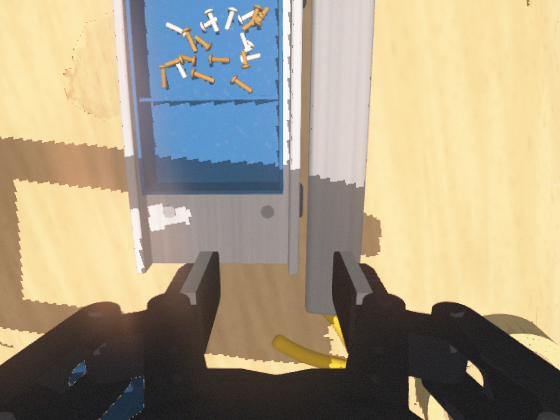

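```bash
python3 - <<'E'
from h import *
import pickle
d=pickle.load(open("wrist2.pkl","rb"))
p=(620.5,28,np.radians(-11.3))
P=[(54,-167,82),(68.5,-167,82),(8,-167,82),(-6.5,-167,82),(54,-189,82),(43,-205,64.5),(67,-205,69.5),(-42,-195,44),(42,-195,44),(33,-149,52),(-33,-149,52)]
print(np.c_[np.array(P),proj(chute2w(P,p),d).round(0)])
E
```

```text
[[  54.  -167.    82.   334.   253. ]
 [  68.5 -167.    82.   371.   253. ]
 [   8.  -167.    82.   218.   252. ]
 [  -6.5 -167.    82.   182.   252. ]
 [  54.  -189.    82.   332.   302. ]
 [  43.  -205.    64.5  301.   313. ]
 [  67.  -205.    69.5  354.   319. ]
 [ -42.  -195.    44.   135.   273. ]
 [  42.  -195.    44.   297.   275. ]
 [  33.  -149.    52.   281.   191. ]
 [ -33.  -149.    52.   138.   190. ]]
```

Call:
drive_tool --moves '[[[0,0,-5],0],[[0,0,-8],0],[[0,0,-10],0],[[0,0,-11],0],[[0,0,-11],0],[[0,0,-11],0],[[0,0,-11],0],[[0,0,-11],0]]'

```text
time: 3.78
tool_pos: [615.9, -152.8, 89.5]
tcp_rot: [180.0, 0.0, 78.9]
ft_force: [-0.1, -0.3, -0.3]
finger_gap: 46.2
```

Call:
drive_tool --moves '[[[0,0,-1],0],[[0,0,-1.5],0],[[0,0,-2],0],[[0,0,-2.5],0],[[0,0,-3],0],[[0,0,-3],0],[[0,0,-3],0],[[0,0,-3],0]]'

```text
time: 4.45
tool_pos: [616.1, -152.8, 86.7]
tcp_rot: [179.9, 0.0, 78.9]
ft_force: [1.5, -1.2, 3.2]
finger_gap: 46.5
```

Call:
drive_tool --moves '[[[0,0,-1],0],[[0,0,-1.5],0],[[0,0,-2],0],[[0,0,-2.5],0],[[0,0,-3],0],[[0,0,-3],0],[[0,0,-3],0],[[0,0,-3],0]]'

```text
time: 5.12
tool_pos: [615.7, -152.7, 83.3]
tcp_rot: [-180.0, 0.0, 78.9]
ft_force: [1.2, -0.1, 3.3]
finger_gap: 46.0
```

Call:
drive_tool --moves '[[[0,0,-3],0],[[0,0,-7],0],[[0,0,-11],0],[[0,0,-15],0],[[0,0,-18],0],[[0,0,-21],0],[[0,0,-22],0],[[0,0,-22],0]]'

```text
time: 5.78
tool_pos: [615.8, -152.7, 61.1]
tcp_rot: [180.0, -0.0, 78.9]
ft_force: [2.8, -0.4, 5.0]
finger_gap: 45.9
```

Call:
drive_tool --moves '[[[0,0,-1],0],[[0,0,-2],0],[[0,0,-3],0],[[0,0,-4],0],[[0,0,-4],0],[[0,0,-4],0],[[0,0,-4],0],[[0,0,-4],0]]'

```text
time: 6.45
tool_pos: [615.9, -152.7, 57.4]
tcp_rot: [180.0, 0.0, 78.9]
ft_force: [4.6, -1.0, 5.3]
finger_gap: 45.8
```

```bash
python3 snap.py 3 wrist top scene; python3 - <<'E'
import cv2
for n,(a,b,c,e) in dict(top=(165,255,250,410),scene=(140,230,230,370)).items():
    i=cv2.imread(f"pics/{n}3.png")[a:b,c:e]
    cv2.imwrite(f"pics/{n}3z.png",cv2.resize(i,None,fx=5,fy=5,interpolation=cv2.INTER_CUBIC))
E
```

```text
time 6.45
tool_pos [ 615.85 -152.73   57.41]
tcp_rot [179.98   0.    78.87]
ft_force [ 4.61 -1.04  5.26]
finger_gap 45.82
```

View pics/wrist3.png

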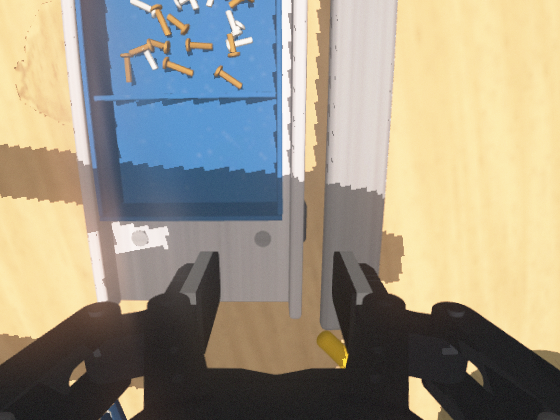

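View pics/scene3z.png

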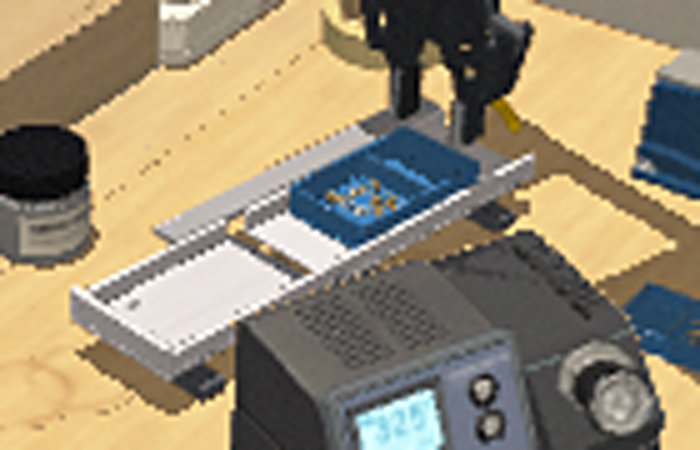

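View pics/top3z.png

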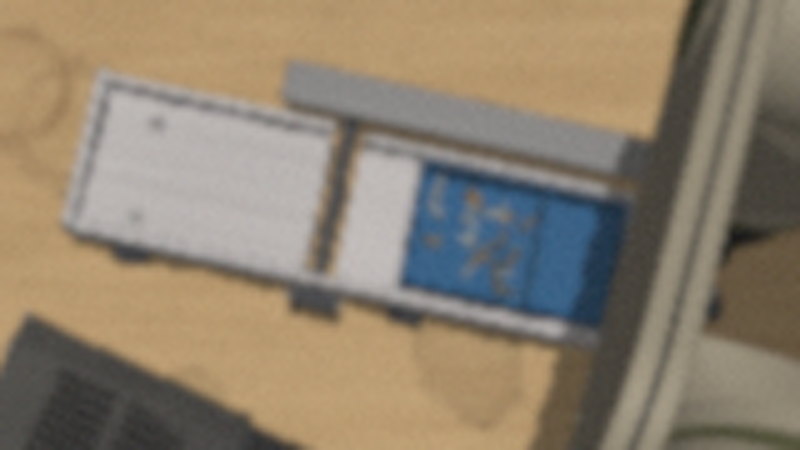

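```bash
python3 - <<'E'
from h import *
import pickle,cv2
i=cv2.imread("pics/wrist3.png")[200:340,260:410];cv2.imwrite("pics/w3z.png",cv2.resize(i,None,fx=4,fy=4,interpolation=cv2.INTER_CUBIC))
d=pickle.load(open("wrist3.pkl","rb"))
p=(622,28.5,np.radians(-11.4))
for th in(.2,.23,.26,.29,.305):
    P=[]
    for w in(-12,12):
        x0,z0=102+w*np.cos(.215),42+w*np.sin(.215);c,s=np.cos(th),np.sin(th)
        P.append((-47+x0*c+z0*s,-205,25+z0*c-x0*s))
    print(th,np.round(P,1).tolist(),proj(chute2w(P,p),d).round(1).tolist())
print(proj(chute2w([(-42,-195,44),(42,-195,44),(33,-149,52)],p),d))
E
```

```text
0.2 [[49.3, -205.0, 45.7], [73.3, -205.0, 46.1]] [[320.5, 340.6], [378.5, 340.6]]
0.23 [[49.9, -205.0, 42.8], [73.9, -205.0, 42.5]] [[321.1, 336.4], [377.6, 335.5]]
0.26 [[50.4, -205.0, 39.9], [74.4, -205.0, 38.8]] [[321.5, 332.4], [376.6, 330.5]]
0.29 [[50.8, -205.0, 37.0], [74.7, -205.0, 35.2]] [[321.6, 328.5], [375.3, 325.8]]
0.305 [[51.0, -205.0, 35.5], [74.9, -205.0, 33.4]] [[321.6, 326.6], [374.6, 323.4]]
[[ 99.94166266 314.37114486]
 [303.15502314 317.19601227]
 [282.54740562 214.58354906]]
```

View pics/w3z.png

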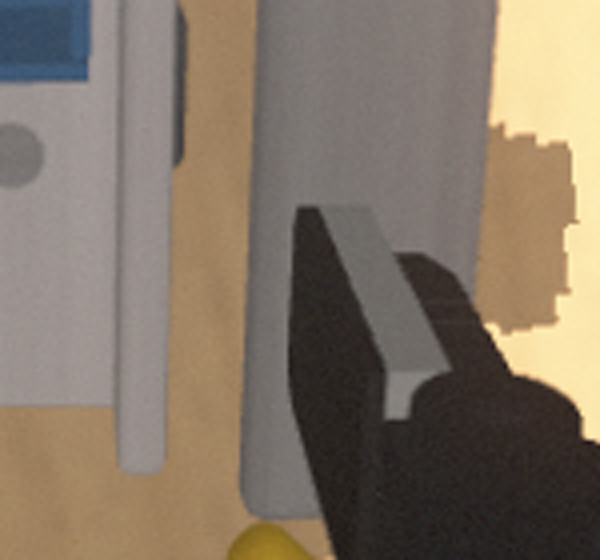

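Call:
drive_tool --moves '[[[0.4,2,0],0],[[1.4,7,0],0],[[2.4,12,0],0],[[3.4,17,0],0],[[4.3,21.5,0],0],[[5.4,27,0],0],[[6.6,33,0],0],[[7.9,39.2,0],0]]'

```text
time: 7.27
tool_pos: [623.5, -112.8, 57.1]
tcp_rot: [-180.0, 0.0, 78.9]
ft_force: [-1.1, -3.9, 3.8]
finger_gap: 45.8
```

```bash
python3 snap.py 4 wrist
```

```text
time 7.27
tool_pos [ 623.53 -112.82   57.11]
tcp_rot [-179.97    0.     78.87]
ft_force [-1.09 -3.93  3.77]
finger_gap 45.85
```

View pics/wrist4.png

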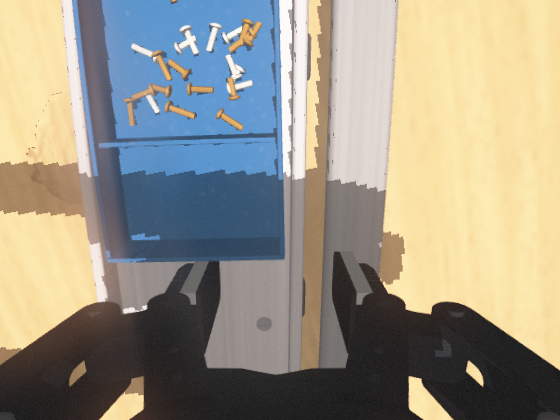

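Call:
drive_tool --moves '[[[1,5,0],0],[[2,10,0],0],[[3,15,0],0],[[4,20,0],0],[[5,25,0],0],[[6,30,0],0],[[7,35,0],0],[[8,40,0],0]]'

```text
time: 7.98
tool_pos: [631.7, -73.0, 57.3]
tcp_rot: [-180.0, 0.0, 78.9]
ft_force: [0.2, -4.6, 4.4]
finger_gap: 46.0
```

```bash
python3 snap.py 5 wrist top; python3 - <<'E'
import cv2
i=cv2.imread("pics/top5.png")[165:255,250:410]
cv2.imwrite("pics/top5z.png",cv2.resize(i,None,fx=5,fy=5,interpolation=cv2.INTER_CUBIC))
E
```

```text
time 7.98
tool_pos [631.7  -72.98  57.3 ]
tcp_rot [-180.      0.     78.87]
ft_force [ 0.16 -4.57  4.38]
finger_gap 45.97
```

View pics/wrist5.png

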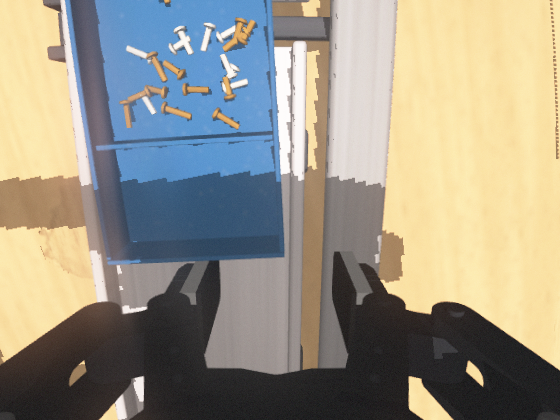

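View pics/top5z.png

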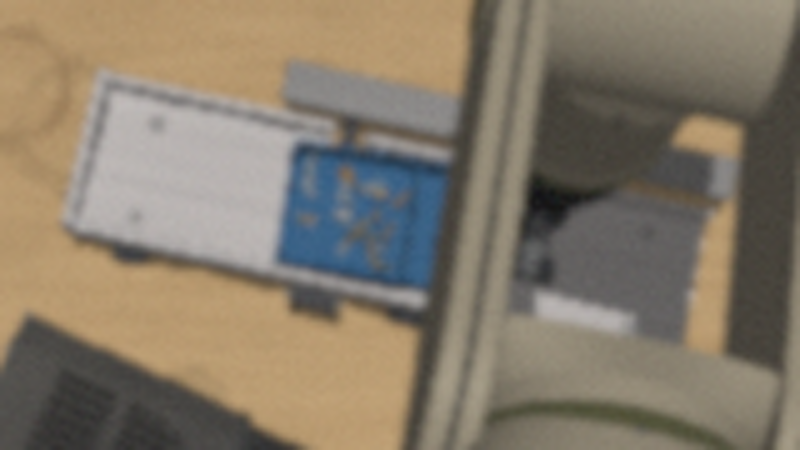

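Call:
drive_tool --moves '[[[1,5,0],0],[[2,10,0],0],[[3,15,0],0],[[4,20,0],0],[[5,25,0],0],[[6,30,0],0],[[7,35,0],0],[[8,40,0],0]]'

```text
time: 8.75
tool_pos: [639.7, -33.0, 57.3]
tcp_rot: [180.0, 0.0, 78.9]
ft_force: [-0.9, -3.8, 4.8]
finger_gap: 45.9
```

Call:
drive_tool --moves '[[[1,5,0],0],[[2,10,0],0],[[3,15,0],0],[[4,20,0],0],[[5,25,0],0],[[6,30,0],0],[[7,35,0],0],[[8,40,0],0]]'

```text
time: 9.42
tool_pos: [647.7, 7.0, 57.3]
tcp_rot: [-180.0, 0.0, 78.9]
ft_force: [-0.9, -5.5, 4.0]
finger_gap: 45.9
```

```bash
python3 snap.py 6 wrist top; python3 - <<'E'
import cv2
i=cv2.imread("pics/top6.png")[165:255,250:410]
cv2.imwrite("pics/top6z.png",cv2.resize(i,None,fx=5,fy=5,interpolation=cv2.INTER_CUBIC))
E
```

```text
time 9.42
tool_pos [647.7    6.97  57.28]
tcp_rot [-180.      0.     78.86]
ft_force [-0.95 -5.47  4.05]
finger_gap 45.93
```

View pics/wrist6.png

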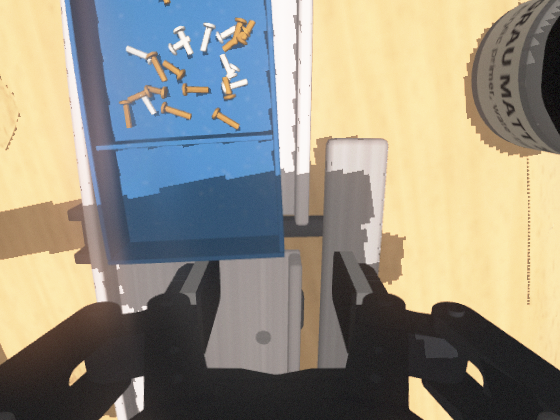

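View pics/top6z.png

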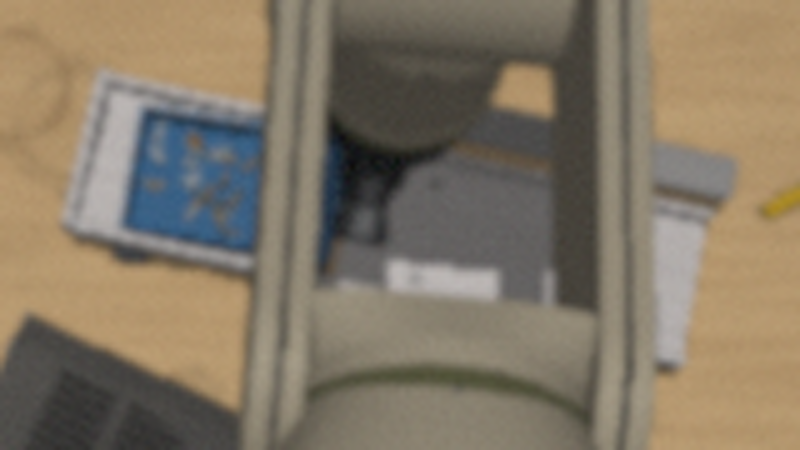

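Call:
drive_tool --moves '[[[0.8,4,0],0],[[1.6,8,0],0],[[2.4,12,0],0],[[3.2,15.5,0],0],[[3.8,18,0],0],[[4.0,19.5,0],0],[[4.0,19.5,0],0],[[4.0,19.5,0],0]]'

```text
time: 10.18
tool_pos: [651.7, 26.5, 57.3]
tcp_rot: [180.0, -0.0, 78.9]
ft_force: [0.1, -0.9, 4.0]
finger_gap: 46.0
```

```bash
python3 snap.py 7 wrist top; python3 - <<'E'
import cv2
i=cv2.imread("pics/top7.png")[165:255,250:410]
cv2.imwrite("pics/top7z.png",cv2.resize(i,None,fx=5,fy=5,interpolation=cv2.INTER_CUBIC))
E
```

```text
time 10.18
tool_pos [651.74  26.46  57.32]
tcp_rot [ 1.7999e+02 -4.0000e-02  7.8880e+01]
ft_force [ 0.1  -0.93  3.97]
finger_gap 46.0
```

View pics/wrist7.png

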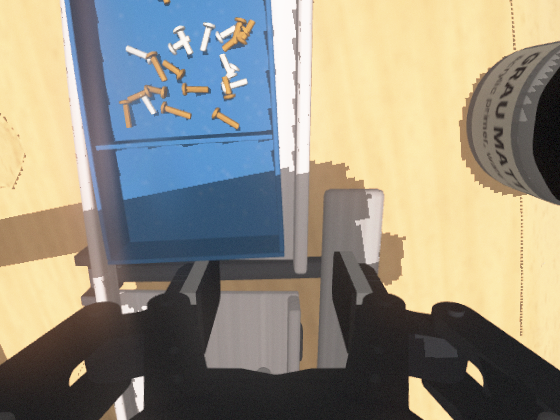

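View pics/top7z.png

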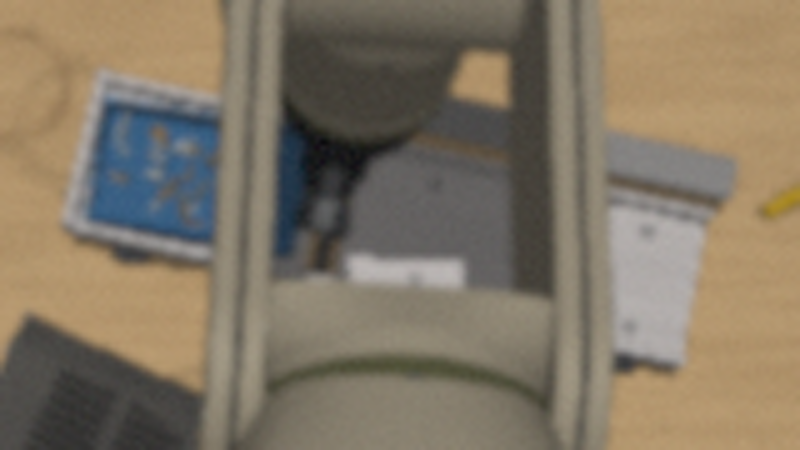

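```bash
python3 - <<'E'
from h import *
import pickle,cv2
d=pickle.load(open("wrist7.pkl","rb"));t=pickle.load(open("top7.pkl","rb"))
i=cv2.imread("pics/wrist7.png")[180:310,80:340];cv2.imwrite("pics/w7z.png",cv2.resize(i,None,fx=3,fy=3,interpolation=cv2.INTER_CUBIC))
def loc(W,p):
    c,s=np.cos(p[2]),np.sin(p[2]);D=W[:,:2]-np.array(p[:2]);return np.c_[c*D[:,0]+s*D[:,1],-s*D[:,0]+c*D[:,1]]
for p in[(622,28.5,np.radians(-11.4)),(617,27,np.radians(-11.14))]:
    print(loc(unproj([(283,254),(107,264)],d,52),p), loc(unproj(np.array([(103,98),(85,218)])/5+[249.6,164.6],t,52),p))
P=[(x,y,30) for y in(-8,8) for x in(-37,37)]+[(62,40,37)]
print(proj(chute2w(P,(622,28.5,np.radians(-11.4))),d))
E
```

```text
[[ 33.01269841  18.91869132]
 [-32.24027522  14.27371394]] [[ 23.0282067  126.88724913]
 [-41.0400184  121.27899494]]
[[ 37.71418812  21.20646215]
 [-27.55919182  16.85764019]] [[ 28.2197433  129.21921635]
 [-35.8732715  123.90175128]]
[[123.67617388 289.67418902]
 [290.48372827 291.56065973]
 [119.54560252 256.32632026]
 [291.10047639 257.83682594]
 [357.72944935 188.41056647]]
```

View pics/w7z.png

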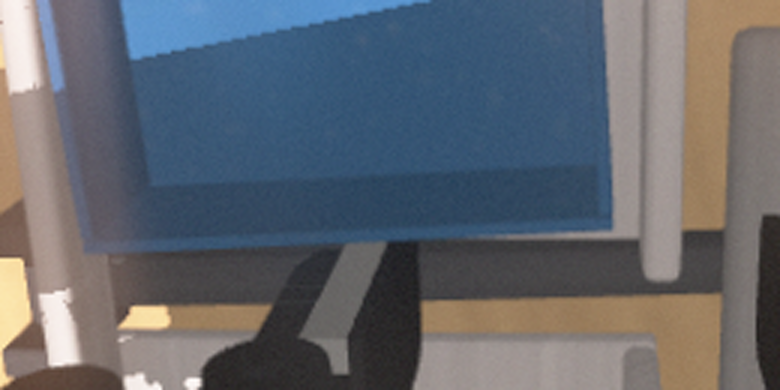

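Call:
drive_tool --moves '[[[-0.6,-3,0],0],[[-1.2,-6,0],0],[[-1.2,-6,3],0],[[-1.2,-6,8],0],[[-1.2,-6,14],0],[[-1.2,-6,20],0],[[-1.2,-6,27],0],[[-1.2,-6,34],0]]'

```text
time: 10.95
tool_pos: [650.3, 19.8, 91.8]
tcp_rot: [-180.0, 0.0, 78.9]
ft_force: [0.5, -0.3, -0.2]
finger_gap: 46.1
```

Call:
drive_tool --moves '[[[0,0,8],0],[[0,0,18],0],[[0,0,30],0],[[0,0,45],0],[[0,0,60],0],[[0,0,75],0],[[0,0,85],0],[[0,0,90],0]]'

```text
time: 11.62
tool_pos: [651.5, 19.9, 184.2]
tcp_rot: [179.8, -0.0, 78.9]
ft_force: [0.7, 0.1, 0.0]
finger_gap: 45.8
```

Call:
drive_tool --moves '[[[0,-20,5],0],[[0,-50,10],0],[[0,-80,15],0],[[0,-110,20],0],[[0,-140,20],0],[[0,-165,20],0],[[0,-180,20],0],[[0,-180,20],0]]'

```text
time: 12.28
tool_pos: [649.9, -163.3, 200.8]
tcp_rot: [-180.0, 0.0, 78.7]
ft_force: [-0.1, 1.0, -0.3]
finger_gap: 46.3
```

```bash
python3 snap.py 8 top scene; python3 - <<'E'
import cv2
for n,(a,b,c,e) in dict(top=(165,255,250,410),scene=(140,230,230,370)).items():
    i=cv2.imread(f"pics/{n}8.png")[a:b,c:e]
    cv2.imwrite(f"pics/{n}8z.png",cv2.resize(i,None,fx=5,fy=5,interpolation=cv2.INTER_CUBIC))
E
```

```text
time 12.28
tool_pos [ 649.88 -163.25  200.84]
tcp_rot [-1.7997e+02  5.0000e-02  7.8680e+01]
ft_force [-0.06  0.98 -0.32]
finger_gap 46.34
```

View pics/top8z.png

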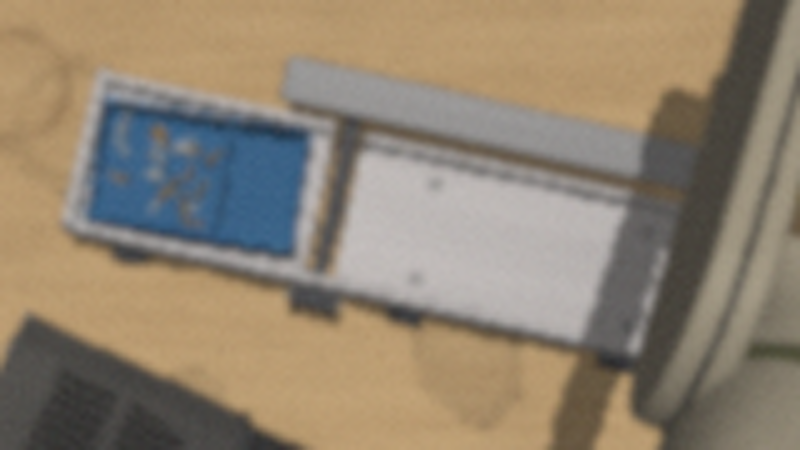

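View pics/scene8z.png

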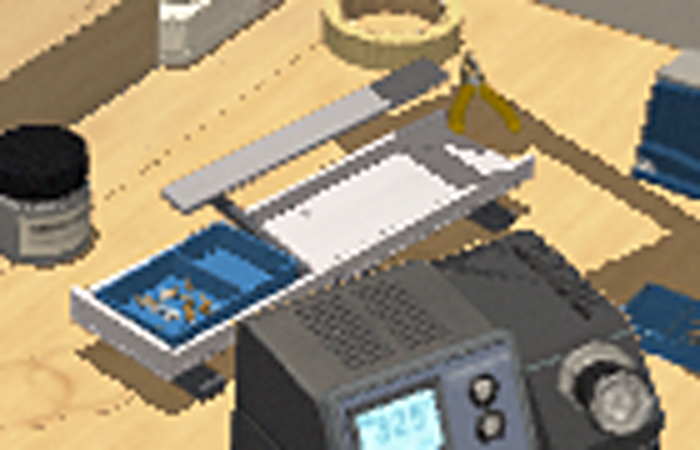

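```bash
python3 - <<'E'
from bench import r
print(r.hand_in())
E
```

```text
the job is handed in; nothing more can be done
None
```

The job is handed in at about 12.3 s of the 42 s allowed, but `hand_in` gives no verdict, so success is not confirmed.

**What I did:** With the jaws set across the chute at a 46 mm opening, one fingertip pressed the bar to about z = 38 mm. The camera fit put the gate at about 0.27 rad. The other fingertip pushed the larger tray about 165 mm along the chute while the gate stayed down. I then backed off 6 mm, lifted straight up and moved clear.

**Last checks:**
- **Tray position:** it is in the dock with its origin at about y = 70–72 mm by both cameras. It sits close to the centre line and is turned a few degrees within the chute's clearance.
- **Gate:** both cameras show it up behind the tray, with the bar back where it started.
- **Robot:** the wrist force was near zero, so it was touching nothing.
- **Bystanders:** those visible in the final crops looked unmoved. I did not measure them, and the full final pictures were not checked.

**Disagreements:**
- **Chute pose:** the top and wrist cameras differed by about 4–5 mm across the chute, within the margins I used.
- **Press force:** while pressing down before the push, the vertical force briefly read 5.3 N. That is above the stated 2.5–4.5 N; it was 3.8–4.8 N during the push.

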